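# Ready the griddle: drip tray home, heat slider to its click-stop

## Robot

A 6-joint arm with a two-finger parallel gripper is mounted at the origin on the work surface. World frame = base frame: x ahead of the robot, y to its left, z up, the work surface at z = 0. Lengths are in mm, angles in rad, forces in N, time in s.
With the tool pointing down it reaches from about 400 to 925 mm from the base axis. Payload 12.5 kg.
Tool frame: the origin (TCP) lies between the finger pads; the fingertips stand 11 mm ahead of it and the grasp point (between the pads) lies 8 mm behind it (env.tip_extent is the distance from the TCP to the fingertips, in mm); x points along the fingers, z is the direction in which the jaws open and shut, and the axes are right-handed (so a half turn about x gives the same grasp; the last joint's range is limited). The gripper opens to 95 mm and grips with 3 to 60 N. Pads are 20 mm wide; open, the fingers measure 119 mm over their backs; the gripper's body (75 mm by 180 mm) begins 59 mm behind the grasp point.
Start: joints at [1.225, 0.491, 1.559, -0, 1.092, -0.106], TCP at [148.425, 607.14, 200.361] pointing down, gripper open.
Joint ranges: [-3.1, 3.1], [-0.84, 2.19], [0.05, 2.79], [-1.13, 4.28], [0.06, 2.93], [-2.69, 2.69]. Speed limits (rad/s): [2.22, 2.22, 2.79, 3.14, 3.14, 3.14].

## Interface

Orientations are given as [roll, pitch, yaw] about the fixed x, y, z axes, in that order (R = Rz(yaw) Ry(pitch) Rx(roll)).
In Python, from cell import status, imaging, env gives the robot as it stands. The module is installed in compiled form; this text tells all that it offers.
- The arm moves only by the tool apply_moves, never from a script. Its argument "increments" is a list of rows, each a list of 5 numbers: the closure, from 0 (fully open) to 1 (shut), then the shift along the tool's x, y, z in mm, then the turn about the tool's x in degrees. A call has 1 to 10 rows; each row shifts and turns the commanded pose from where the row before left it, along the tool's axes as they then stand; what a row does not reach is not made up. A row lasts 1/10 s, in which the tool goes at most 50 mm and 8.59 degrees, less where a joint would pass 70% of its speed; a pose out of reach is approached as far as the arm can. A call with a gripper value outside its range is refused whole. The fingers move at their own pace and stop on an object; the grip force is fixed at half the most. Time passes only in rows, so rows that do not move let the fingers close. It gives the time, the measured TCP pose, the force and the opening at its end, in the units of the state.
- status.state(): the state, without advancing time (a new reading comes with each control period).
- imaging.read_camera(name): name is "side" or "top" or "wrist"; returns a dict with "pixels" (480x640x3 uint8, red, green, blue), "fovy" (degrees; the focal length in pixels is half the picture's height over the tangent of half this angle, whatever the lens; pixels are square), "cx", "cy" (the principal point, pixels), "R" (3x3) and "t" (3): a world point X has camera coordinates R X + t. Camera axes: x right, y down, z forward; pixel columns grow to the right and rows downward; lengths in mm; the calibration is good to about 2 mm. A picture is of the moment at which its call begins. There is no depth.
- env.job_done(): hands the job in, once; it reports no verdict.
The state is a dict: "t": time; "joints": joint angles; "qvel": joint speeds; "tau": joint torques, N m; "eef_pos": TCP position; "tcp_rot": TCP orientation; "ft_force": force on the tool from outside, world axes, zero at the start; "moment": the same for the moment, N m; "opening": opening from 0.0 (shut) to 1.0 (fully open).
Only numpy, scipy, OpenCV 4.12 (cv2) and the standard library are available. Lean on these libraries where they do the work, as an engineer would, in place of code of your own. Each camera call takes 0.05 s, during which the arm holds its last target. There are 200 camera calls.

## Task

Get the counter griddle ready for cooking: first push the pulled-out drip tray all the way home under the front edge, then push the black heat slider along its slot, away from the off end, until it drops into its click-stop at the orange mark, without running it on towards the red end. Do it by pushing with the fingertips only: grip or lift nothing, and leave the other things on the counter and griddle where they are.

Things in the scene. Friction and masses are not known exactly. Their poses are not given: they have to be found in the camera images.
- griddle: Fixed electric counter griddle, 300 mm deep (x), 400 mm wide (y), dark cooking plate 88 mm high, splash guards to 114 mm. Origin: centre of its footprint, on the counter. Its +x runs from its front (towards the robot) to its back, +y to its left. Its front 70 mm is a grey metal deck 72 mm high; the drip tray goes in under the left half, the heat slider stands on the deck right of it.
- drip_tray (a joint): How far the drip tray is pulled out, in m: 0 = home (its front plate against the griddle's front face), to 0.08. It closes towards griddle +x, with about 1.5 N of friction; over the last 3 mm a spring roller drops into a notch and draws it home; 1.5 mm past home is a hard stop. It takes some 6 N to come out again.
- tray_pull (a point): Middle of the front face of the drip tray's pull, a steel lip 110 mm wide (griddle y) whose front face reaches from 36 to 58 mm above the counter and stands 22 mm before the griddle's front face when home. It moves with the tray. Nothing stands below the lip's front.
- heat_slider (a joint): Travel of the heat slider, in m: 0 = off end (left), 0.060 = click-stop at the orange mark, 0.100 = red end (hard stop). It grows towards griddle -y. Friction about 1.5 N; within some 4 mm of 0.060 a spring roller drops into a notch and pulls the slider to 0.060 (the resistance dips); leaving the notch takes about 10 N. There is no other notch.
- heat_knob (a point): Centre of the slider's black knob, a block 30 mm (griddle x) by 20 mm (griddle y, the way it slides) and 21 mm high, with a white line across its top; its underside is 73 mm and its top 94 mm above the counter, it stands 118 mm before the griddle's origin. It moves with the slider.
- medium_mark (a point): Point on the deck in the middle of the slot, between the two orange bars (7 by 12 mm): the knob's white line stands over it when the slider is in its click-stop.
- turner: Wooden turner, 310 mm long, 15 mm thick, lying across the cooking plate, loose. Origin: underside, middle of its length. Leave alone.
- squeeze_bottle: Empty cream-coloured squeeze bottle, red flip-top lid, 60 mm diameter, 184 mm high, standing loose left of the griddle. Origin: centre of its foot. Leave alone.
- mug: Blue mug, 80 mm diameter, 85 mm high, loose, left of the griddle. Origin: centre of its foot. Leave alone.
- bowl: White ceramic bowl, 150 mm across, 62 mm high, loose, on the right. Origin: centre of its foot. Leave alone.
- shaker: Steel shaker, 44 mm diameter, 77 mm high, loose, left of the griddle. Origin: centre of its foot. Leave alone.
- orange_tray: Orange plastic tray, 180 by 260 mm, 30 mm high, loose, right of the griddle. Origin: centre of its underside. Leave alone.
- spice_jar: Amber glass jar with red lid, 56 mm diameter, 95 mm high, standing in the orange tray. Origin: centre of its foot. Leave alone.

How it is judged (in metres and radians):
On the way, in this order (a step that is already met when the one before it is completed fails the run):
1. the drip tray is pushed home (within 3 mm) (value of joint drip_tray below 0.003 m), for 0.2 s.
2. with the tray home, the heat slider sits in its click-stop at the orange mark (value of joint drip_tray below 0.003 m and value of joint heat_slider between 0.057 and 0.063 m), for 0.2 s.
At the end, for the whole second after the job is handed in: The drip tray is home (within 3 mm), the heat slider rests in its click-stop at the orange mark (0.060 m, within 3 mm) and is still, and the turner, bottle, mug, bowl, shaker, orange tray and jar are within 20 mm of where they stood (all of step 2 and velocity of joint heat_slider between -0.005 and 0.005 m/s and distance of each of turner, squeeze_bottle, bowl, orange_tray, spice_jar, mug, shaker from where it was at the start of the episode below 0.02 m); the robot touches nothing.
It fails at once if the heat slider is run on past its click-stop towards the red end (more than 18 mm past) (value of joint heat_slider above 0.078 m).
It fails at once if the slider's knob is taken between the fingers instead of pushed (horizontal distance between the grasp point and heat_knob below 0.012 m and z of the grasp point in the frame of heat_knob below 0.018 m and contact force between the fingers and heat_slider above 1 N).
It fails at once if the drip tray's pull is taken between the fingers instead of pushed (x of the grasp point in the frame of tray_pull between -0.004 and 0.026 m and z of the grasp point in the frame of tray_pull below 0.018 m and contact force between the fingers and drip_tray above 1 N).
It fails at once if one of the other things is moved or lifted by more than 20 mm (distance of any of turner, squeeze_bottle, bowl, orange_tray, spice_jar, mug, shaker from where it was at the start of the episode above 0.02 m).
It also fails if it takes over 45 s, if anything falls off the work surface, if the arm or the gripper's body presses on something with over 40 N, if the wrist force passes 120 N, or if a joint passes its speed limit or range.

## Working session

There is one attempt and no reset: what is moved stays moved. The work goes in short steps, Python scripts to look and compute and a tool call to move; the robot and the scene stay as the last step left them, time stands still between calls to the robot, and variables do not carry over. Pictures are saved under pics/ and viewed, about 8 in all and at most 12, crops included, and the job is handed in when it is done.

Besides the shell and the picture viewer there is one more tool, called after "Emit:" as name([rows], argument=value, ...), one row to a line, values as JSON. apply_moves: Moves the arm, as the interface text tells. Its arguments: {"type":"object","properties":{"increments":{"type":"array"}},"required":["increments"]}

```bash
mkdir -p pics; cat > h.py <<'E'
import numpy as np,cv2
from cell import status,imaging,env
def cam(n,save=None):
    c=imaging.read_camera(n); 
    if save: cv2.imwrite('pics/'+save,c['pixels'][:,:,::-1])
    c['f']=240/np.tan(np.radians(c['fovy'])/2); c['R']=np.array(c['R']);c['t']=np.array(c['t']); return c
def ray(c,u,v,z):
    d=c['R'].T@np.array([(u-c['cx'])/c['f'],(v-c['cy'])/c['f'],1]); o=-c['R'].T@c['t']
    return o+d*(z-o[2])/d[2]
def proj(c,X):
    p=c['R']@np.array(X,float)+c['t']; return p[:2]/p[2]*c['f']+[c['cx'],c['cy']]
E
python3 - <<'E'
from h import *
for n in('top','side'):
    c=cam(n,n+'1.png');print(n,c['fovy'],c['cx'],c['cy'],-c['R'].T@c['t'],c['R'].round(3).tolist())
s=status.state();print(s['eef_pos'],s['tcp_rot'],s['t'],s['ft_force'])
E
```

```text
top 49.83010195825098 320.22083823475117 239.25211181242392 [ 495.90387695  -55.58926032 1252.33295397] [[0.026, -1.0, -0.008], [-0.999, -0.026, -0.042], [0.041, 0.009, -0.999]]
side 44.25494740979647 331.1608178209218 245.0352531694722 [ 154.98341402 -831.79653007 1057.22746793] [[0.902, -0.431, 0.015], [-0.309, -0.671, -0.674], [0.3, 0.604, -0.738]]
[148.34920187 606.90901602 199.83536204] [ 3.05340301  1.5698189  -1.89873482] 0.1 [-0.62847796 -0.64698634  0.0487159 ]
```

View pics/top1.png

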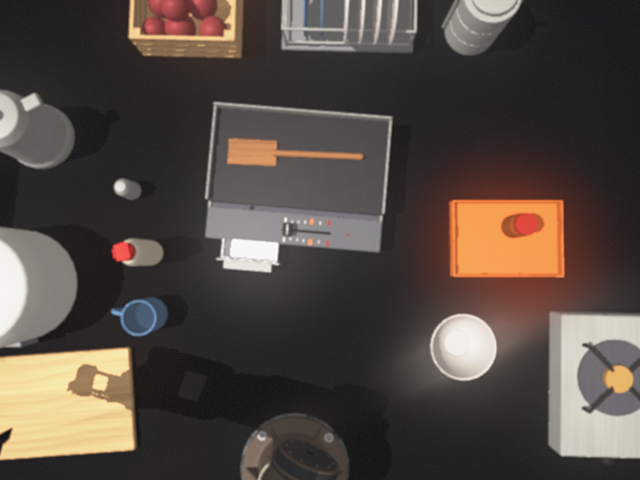

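View pics/side1.png

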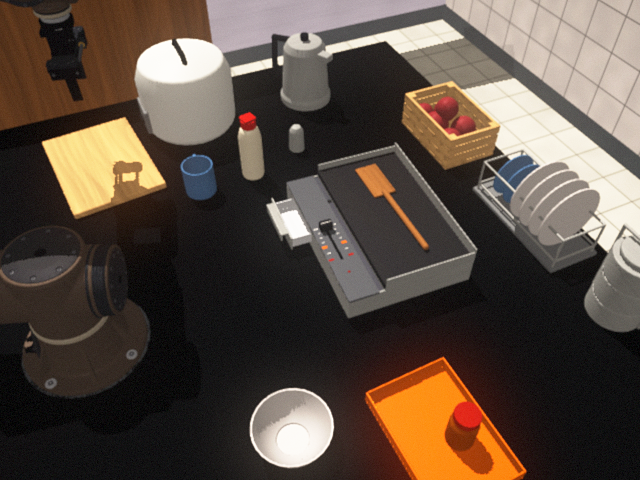

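```bash
python3 - <<'E'
from h import *
a=cv2.imread('pics/top1.png')[195:280,200:390];b=cv2.imread('pics/side1.png')[165:320,255:400]
a=cv2.resize(a,(760,340),interpolation=cv2.INTER_CUBIC)
b=cv2.resize(b,None,fx=1.65,fy=1.65,interpolation=cv2.INTER_CUBIC)
o=np.zeros((600,760,3),np.uint8);o[:340]=a;o[342:342+b.shape[0],:b.shape[1]]=b
cv2.imwrite('pics/crop1.png',o)
E
```

```text
(no output)
```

View pics/crop1.png

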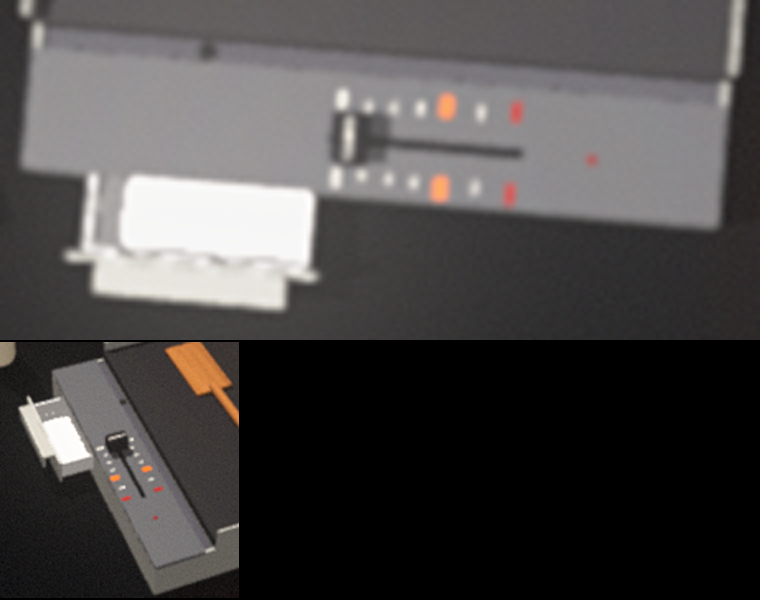

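```bash
cat >> h.py <<'E'
def yawmid(c): pass
E
python3 - <<'E'
from h import *
c=cam('top')
P=lambda u,v,z: ray(c,200+u/4-.375,195+v/4-.375,z)
o1,o2=P(447,106,72),P(440,188,72);k=P(348,138,94)
w1,w2=P(343,98,72),P(336,177,72)
l,r=P(22,169,72),P(720,229,72);a,b=P(93,293,58),P(286,309,58)
for n,v in dict(o1=o1,o2=o2,k=k,w=(w1+w2)/2,l=l,r=r,a=a,b=b,mid=(o1+o2)/2).items():print(n,v.round(1))
d=l-r;yaw=np.arctan2(-d[0],d[1]);print('width',np.linalg.norm(d),'yaw',yaw,'lip',np.linalg.norm(a-b), np.arctan2(-(a-b)[0],(a-b)[1]))
R=np.array([[np.cos(yaw),-np.sin(yaw)],[np.sin(yaw),np.cos(yaw)]])
g=((l+r)/2)[:2]+R@[150,0];print('origin',g)
for n,v in dict(o=(o1+o2)/2,k=k,w=(w1+w2)/2,a=a,b=b).items():print(n,(R.T@(v[:2]-g)).round(1))
s=cam('side')
# check in side view
for n,v in dict(o1=o1,o2=o2,k=k,l=l,r=r,a=a,b=b).items():print(n,proj(s,v).round(1), ((proj(s,v)-[255,165])*1.65+[0,342]).round(0))
print(status.state()['tcp_rot'])
E
```

```text
o1 [585.8 -23.7  72. ]
o2 [538.8 -21.   72. ]
k [564.7  30.8  94. ]
w [566.2  37.3  72. ]
l [543.5 218.7  72. ]
r [ 519.5 -181.3   72. ]
a [473.4 178.3  58. ]
b [467.1  66.4  58. ]
mid [562.3 -22.4  72. ]
width 400.7391723091361 yaw -0.06006347401575453 lip 112.04227022892492 -0.05639420165042811
origin [681.22701544   9.6640733 ]
o [-116.8  -39.1]
k [-117.5   14.1]
w [-116.4   20.7]
a [-217.5  155.9]
b [-217.1   43.8]
o1 [342.7 240.3] [145. 466.]
o2 [323.5 245.8] [113. 475.]
k [324.3 220.7] [114. 434.]
l [284.8 181. ] [ 49. 368.]
r [347.6 300.4] [153. 565.]
a [264.8 203.2] [ 16. 405.]
b [279.7 234.2] [ 41. 456.]
[ 3.05210277  1.57021661 -1.90009721]
```

```bash
cat >> h.py <<'E'
from scipy.spatial.transform import Rotation as Ro
YAW=-0.059; G=np.array([681.2,9.7]); RG=np.array([[np.cos(YAW),-np.sin(YAW)],[np.sin(YAW),np.cos(YAW)]])
def report(gx=None,gy=None,ztip=None):
    s=status.state();R=Ro.from_euler('xyz',s['tcp_rot']).as_matrix();p=np.array(s['eef_pos'])
    print('t',s['t'],'tip griddle',(RG.T@(p[:2]-G)).round(1),'ztip',round(p[2]-11,1),'F',np.round(RG.T@np.array(s['ft_force'])[:2],1),round(s['ft_force'][2],1),'open',s['opening'])
    print('tool axes (cols) in griddle\n',(np.block([[RG.T,np.zeros((2,1))],[np.zeros((1,2)),np.eye(1)]])@R).round(3))
    if gx is not None:
        w=np.r_[G+RG@[gx,gy],ztip+11]; print('target',w.round(1),'tool shift',(R.T@(w-p)).round(1))
E
sed -i '/yawmid/d' h.py
python3 -c "
from h import *
report(-250,100,120)"
```

```text
t 0.2 tip griddle [-567.1  564.8] ztip 189.0 F [ 0.  -0.1] 0.0 open 0.9997173258919254
tool axes (cols) in griddle
 [[-0.    -0.984  0.18 ]
 [-0.001  0.18   0.984]
 [-1.     0.    -0.001]]
target [437.5 124.3 131. ] tool shift [  69.2 -395.5 -400.2]
```

Emit:
apply_moves([
  [1,-25,0,0,-5.2],
  [1,-25,0,0,-5.2],
  [1,-25,0,0,0],
  [1,-25,0,0,0],
  [1,0,-15,-22,0],
  [1,0,-22,-33,0],
  [1,0,-22,-33,0],
  [1,0,-22,-33,0],
  [1,0,-22,-33,0],
  [1,0,-22,-33,0],
])

```text
t: 1.2
eef_pos: [262.8, 411.7, 300.3]
tcp_rot: [-0.693, 1.571, 0.82]
ft_force: [0.7, 1.2, 0.2]
opening: 0.217
```

Emit:
apply_moves([
  [1,0,-22,-33,0],
  [1,0,-22,-33,0],
  [1,0,-22,-33,0],
  [1,0,-22,-33,0],
  [1,0,-22,-33,0],
  [1,0,-22,-33,0],
  [1,0,-22,-33,0],
  [1,0,-10,-15,0],
  [1,0,0,0,0],
  [1,0,0,0,0],
])

```text
t: 2.2
eef_pos: [411.5, 158.1, 300.2]
tcp_rot: [1.136, 1.57, 2.647]
ft_force: [-0.1, 0.1, 0.4]
opening: 0.004
```

```bash
python3 -c "
from h import *
report(-245,100,42)"
```

```text
t 2.2 tip griddle [-278.   132.2] ztip 289.2 F [-0.1  0.1] 0.4 open 0.004299218015186918
tool axes (cols) in griddle
 [[-0. -1.  0.]
 [ 0.  0.  1.]
 [-1.  0.  0.]]
target [442.5 124.   53. ] tool shift [247.2 -33.1 -32.3]
```

Emit:
apply_moves([
  [1,0,-16,-16,0],
  [1,20,-17,-16,0],
  [1,35,0,0,0],
  [1,35,0,0,0],
  [1,35,0,0,0],
  [1,35,0,0,0],
  [1,35,0,0,0],
  [1,30,0,0,0],
  [1,22,0,0,0],
  [1,0,0,0,0],
])

```text
t: 3.2
eef_pos: [441.1, 125.1, 51.3]
tcp_rot: [1.727, 1.566, -3.042]
ft_force: [-0.1, 0.2, 1.1]
opening: 0.005
```

```bash
python3 - <<'E'
from h import *
report(-182,100,42)
c=cam('top');s=cam('side')
a=cv2.resize(c['pixels'][185:285,190:340,::-1],(600,400),interpolation=cv2.INTER_CUBIC)
b=cv2.resize(s['pixels'][120:270,230:380,::-1],(400,400)) 
a=cv2.resize(a,(400,267))
o=np.zeros((400,800,3),np.uint8);o[:267,:400]=a;o[:,400:]=b;cv2.imwrite('pics/c2.png',o)
E
```

```text
t 3.2 tip griddle [-246.4  101. ] ztip 40.3 F [-0.1  0.1] 1.1 open 0.005320487008192541
tool axes (cols) in griddle
 [[-0.004 -1.    -0.002]
 [-0.001 -0.002  1.   ]
 [-1.     0.004 -0.001]]
target [505.4 120.3  53. ] tool shift [ -1.9 -64.4  -1.2]
```

View pics/c2.png

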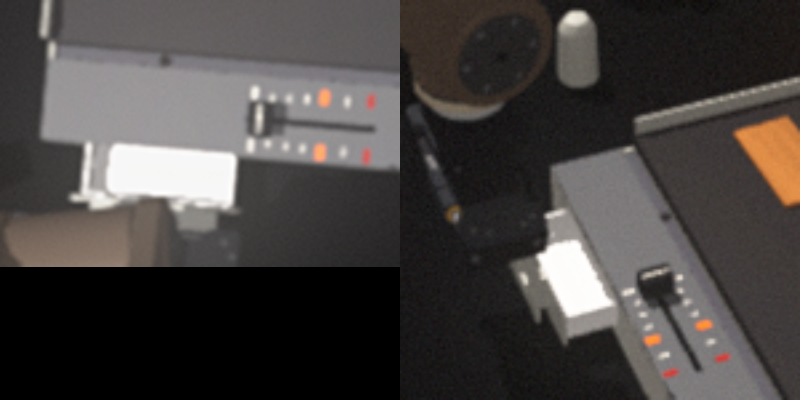

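The picture shows the gripper in front of the lip (top crop about 200,215; side crop about 520,240), with nothing in the way. I'll push now.

Emit:
apply_moves([
  [1,-1,-5,0,0],
  [1,0,-6,0,0],
  [1,0,-6,0,0],
  [1,0,-6,0,0],
  [1,0,-6,0,0],
  [1,0,-6,0,0],
  [1,0,-6,0,0],
  [1,0,-6,0,0],
  [1,0,-6,0,0],
  [1,0,-3,0,0],
])

```text
t: 4.3
eef_pos: [499.3, 120.9, 54.3]
tcp_rot: [-0.949, 1.571, 0.564]
ft_force: [-0.2, -0.3, -0.0]
opening: 0.003
```

```bash
python3 - <<'E'
from h import *
report(-182,100,42)
E
```

```text
t 4.3 tip griddle [-188.1  100.3] ztip 43.3 F [-0.2 -0.3] -0.0 open 0.0032265856261699823
tool axes (cols) in griddle
 [[ 0.    -1.    -0.001]
 [ 0.    -0.001  1.   ]
 [-1.    -0.     0.   ]]
target [505.4 120.3  53. ] tool shift [ 1.3 -6.1 -0.3]
```

Emit:
apply_moves([
  [1,0,-2,0,0],
  [1,0,-2,0,0],
])

```text
t: 4.5
eef_pos: [502.7, 120.7, 54.3]
tcp_rot: [1.327, 1.571, 2.84]
ft_force: [0.4, -1.1, 0.5]
opening: 0.006
```

Emit:
apply_moves([
  [1,0,-2,0,0],
  [1,0,0,0,0],
])

```text
t: 4.7
eef_pos: [504.9, 120.6, 54.4]
tcp_rot: [-0.976, 1.571, 0.537]
ft_force: [-0.4, 0.1, -0.4]
opening: 0.004
```

```bash
python3 - <<'E'
from h import *
report(-182,100,42)
c=cam('top');s=cam('side')
a=cv2.resize(c['pixels'][185:285,190:340,::-1],(400,267),interpolation=cv2.INTER_CUBIC)
b=cv2.resize(s['pixels'][140:260,240:360,::-1],(400,400)) 
o=np.zeros((400,800,3),np.uint8);o[:267,:400]=a;o[:,400:]=b;cv2.imwrite('pics/c3.png',o)
E
```

```text
t 4.7 tip griddle [-182.6  100.3] ztip 43.4 F [-0.4  0. ] -0.4 open 0.004422310406809465
tool axes (cols) in griddle
 [[ 0.    -1.    -0.001]
 [ 0.    -0.001  1.   ]
 [-1.    -0.     0.   ]]
target [505.4 120.3  53. ] tool shift [ 1.4 -0.6 -0.3]
```

View pics/c3.png

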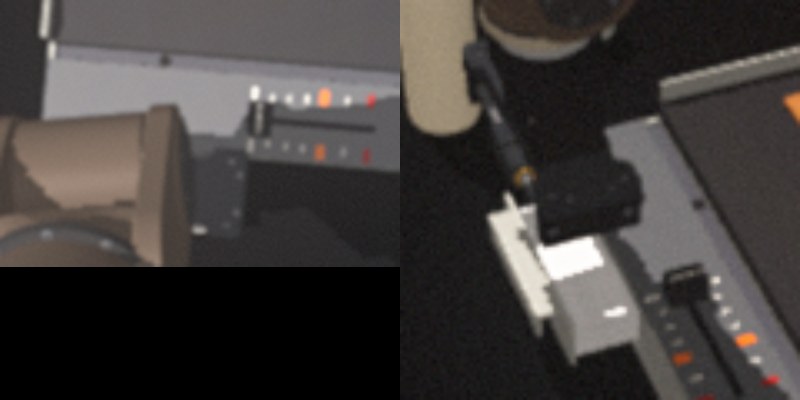

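```bash
python3 - <<'E'
from h import *
s=cam('side');c=cam('top');w=cam('wrist','wrist1.png');p=status.state()['eef_pos'];print(env.tip_extent,p)
f=lambda q:((q-[240,140])*3.333+[400,0]).round()
for dz in(-11,0,67): print(dz,f(proj(s,np.array(p)+[0,0,dz])),proj(s,np.array(p)+[0,0,dz]))
for gx in(-217,-172):
  for gy in(44,156):
    X=np.r_[G+RG@[gx,gy],58];print(gx,gy,f(proj(s,X)))
E
```

```text
11.0 [504.60391534 120.58418176  54.36222352]
-11 [553. 263.] [285.92304671 218.88666071]
0 [552. 252.] [285.73174065 215.65569413]
67 [548. 184.] [284.5175672  195.14952779]
-217 44 [532. 314.]
-217 156 [483. 211.]
-172 44 [593. 297.]
-172 156 [541. 195.]
```

View pics/wrist1.png

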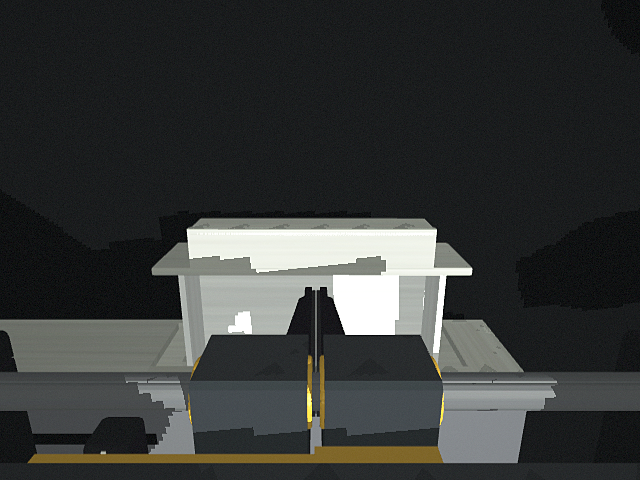

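```bash
python3 - <<'E'
from h import *
c=cam('top');w=cam('wrist');p=np.array(status.state()['eef_pos'])
print('cam in griddle',RG.T@((-w['R'].T@w['t'])[:2]-G),-w['R'].T@w['t'],'fwd',w['R'][2])
print('tip',proj(w,p-[0,0,11]),'top body',proj(c,p+[0,0,68]),proj(c,p-[0,0,11]))
for z,pts in((58,[(187,230),(436,230),(200,219),(425,219)]),(72,[(152,275),(472,275),(163,243),(460,243)]),):
  for u,v in pts:
    X=ray(w,u,v,z);print(z,(u,v),(RG.T@(X[:2]-G)).round(1))
for gx in(-217,-172):
  for gy in (44,156):
    print(gx,gy,proj(w,np.r_[G+RG@[gx,gy],58]))
E
```

```text
cam in griddle [-266.1533649    99.18922396] [421.35851025 124.41057492 238.72411909] fwd [ 0.29500154 -0.01753759 -0.95533582]
tip [317.69476504 287.40549861] top body [243.90527762 254.71818589] [249.14854797 255.11350594]
58 (187, 230) [-216.3   42.7]
58 (436, 230) [-216.5  152.1]
58 (200, 219) [-221.3   48.8]
58 (425, 219) [-221.4  146.9]
72 (152, 275) [-200.6   30.6]
72 (472, 275) [-200.8  164.8]
72 (163, 243) [-214.6   36.7]
72 (460, 243) [-214.8  158.3]
-217 44 [189.91738346 228.47959849]
-217 156 [444.88477169 228.81053548]
-172 44 [198.13074899 320.83631558]
-172 156 [436.18499585 321.15108267]
```

```bash
python3 - <<'E'
from h import *
s=cam('side');w=cam('wrist')
b=cv2.resize(s['pixels'][185:245,255:325,::-1],(560,480),interpolation=cv2.INTER_CUBIC)
cv2.imwrite('pics/c4.png',cv2.convertScaleAbs(b,alpha=1.6,beta=20))
print(status.state()['tau'])
for X in([-150,190,72],[-150,10,72],[-150,10,0],[-80,10,72]): print(X,proj(w,np.r_[G+RG@X[:2],X[2]]).round())
E
```

```text
[ 3.12204284e-03 -5.47427702e+01 -1.55531287e+01 -1.28134154e-02
  8.77284701e-02  8.10557049e-05]
[-150, 190, 72] [515. 379.]
[-150, 10, 72] [119. 379.]
[-150, 10, 0] [171. 309.]
[-80, 10, 72] [138. 499.]
```

View pics/c4.png

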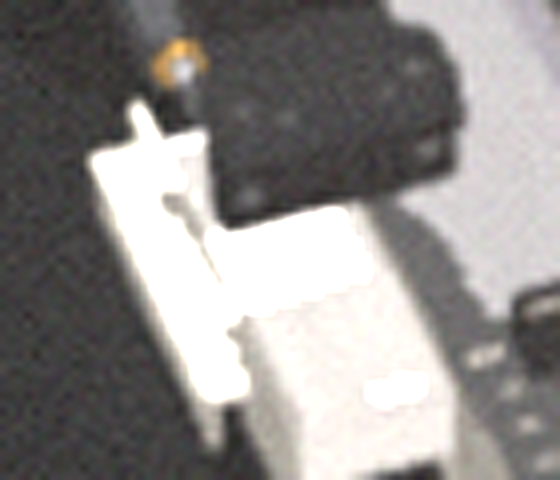

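The close-ups show the tray never moved: the lip's front edge is still about 217 mm before the origin. In the wrist view the fingers are past it at (315,290), and in the side view the body's underside looks about 30 mm higher than I predicted. I suspect the tips passed over the lip, so I'll back off and feel for the counter to find the real tip height.

Emit:
apply_moves([
  [1,-20,0,0,0],
  [1,-20,0,0,0],
  [1,0,20,0,0],
  [1,0,25,0,0],
  [1,0,25,0,0],
  [1,20,0,0,0],
  [1,20,0,0,0],
  [1,8,0,0,0],
  [1,0,0,0,0],
  [1,0,0,0,0],
])

```text
t: 6.15
eef_pos: [435.0, 124.7, 46.6]
tcp_rot: [-0.552, 1.571, 0.96]
ft_force: [0.7, -0.2, 0.6]
opening: 0.006
```

```bash
python3 - <<'E'
from h import *
report()
s=cam('side');w=cam('wrist');p=np.array(status.state()['eef_pos'])
b=cv2.resize(s['pixels'][175:245,240:310,::-1],(480,480),interpolation=cv2.INTER_CUBIC)
b=cv2.convertScaleAbs(b,alpha=2.5,beta=0)
q=(proj(s,p-[0,0,11])-[240,175])*480/70;cv2.circle(b,(int(q[0]),int(q[1])),4,(0,255,0),1)
a=cv2.convertScaleAbs(cv2.resize(w['pixels'][:,:,::-1],(320,240)),alpha=2)
q=proj(w,p-[0,0,11])/2;cv2.circle(a,(int(q[0]),int(q[1])),4,(0,255,0),1)
o=np.zeros((480,800,3),np.uint8);o[:,:480]=b;o[:240,480:]=a
cv2.imwrite('pics/c5.png',o)
E
```

```text
t 6.15 tip griddle [-252.5  100.3] ztip 35.6 F [ 0.7 -0.2] 0.6 open 0.005808806807007085
tool axes (cols) in griddle
 [[ 0.    -1.    -0.001]
 [ 0.    -0.001  1.   ]
 [-1.    -0.     0.   ]]
```

View pics/c5.png

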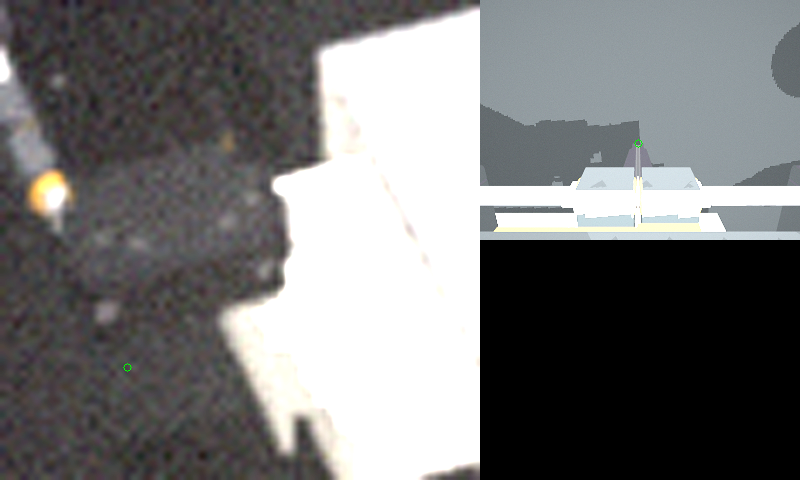

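In the side view the fingertip seems to be at about (105,310), against (127,367) predicted, so it's roughly 28 mm higher than reported. I'll confirm that with a gentle touch on the counter.

Emit:
apply_moves([
  [1,5,0,0,0],
  [1,5,0,0,0],
  [1,5,0,0,0],
  [1,5,0,0,0],
  [1,5,0,0,0],
  [1,0,0,0,0],
])

```text
t: 6.85
eef_pos: [434.5, 124.6, 20.6]
tcp_rot: [1.706, 1.57, -3.064]
ft_force: [1.1, 0.3, -0.4]
opening: 0.001
```

Emit:
apply_moves([
  [1,2,0,0,0],
  [1,2,0,0,0],
  [1,0,0,0,0],
])

```text
t: 7.15
eef_pos: [434.7, 124.6, 17.2]
tcp_rot: [1.287, 1.571, 2.8]
ft_force: [-0.2, -1.2, -0.2]
opening: 0.006
```

Emit:
apply_moves([
  [1,2,0,0,0],
  [1,2,0,0,0],
  [1,0,0,0,0],
])

```text
t: 7.45
eef_pos: [434.7, 124.6, 13.1]
tcp_rot: [1.416, 1.571, 2.928]
ft_force: [0.1, -0.7, -0.2]
opening: 0.005
```

Emit:
apply_moves([
  [1,2,0,0,0],
  [1,2,0,0,0],
  [1,0,0,0,0],
])

```text
t: 7.75
eef_pos: [434.7, 124.7, 9.1]
tcp_rot: [1.502, 1.57, 3.015]
ft_force: [-0.5, -0.5, -0.3]
opening: 0.008
```

Emit:
apply_moves([
  [1,2,0,0,0],
  [1,2,0,0,0],
  [1,0,0,0,0],
])

```text
t: 8.05
eef_pos: [434.7, 124.6, 5.1]
tcp_rot: [1.467, 1.571, 2.979]
ft_force: [0.8, -0.1, -0.5]
opening: 0.004
```

Emit:
apply_moves([
  [1,3,0,0,0],
  [1,3,0,0,0],
  [1,3,0,0,0],
  [1,0,0,0,0],
])

```text
t: 8.45
eef_pos: [434.6, 124.6, -4.1]
tcp_rot: [1.647, 1.57, -3.124]
ft_force: [-0.3, -0.7, 0.0]
opening: 0.006
```

Emit:
apply_moves([
  [1,2,0,0,0],
  [1,2,0,0,0],
  [1,0,0,0,0],
])

```text
t: 8.75
eef_pos: [434.7, 124.6, -7.9]
tcp_rot: [1.418, 1.571, 2.93]
ft_force: [0.0, -1.0, 0.5]
opening: 0.007
```

Emit:
apply_moves([
  [1,2,0,0,0],
  [1,0,0,0,0],
])

```text
t: 8.95
eef_pos: [434.8, 124.6, -9.8]
tcp_rot: [1.236, 1.571, 2.748]
ft_force: [-0.0, -0.1, 0.1]
opening: 0.005
```

Emit:
apply_moves([
  [1,2,0,0,0],
  [1,0,0,0,0],
])

```text
t: 9.15
eef_pos: [434.8, 124.6, -11.8]
tcp_rot: [1.107, 1.571, 2.619]
ft_force: [0.1, -0.2, -0.1]
opening: 0.003
```

Emit:
apply_moves([
  [1,2,0,0,0],
  [1,0,0,0,0],
])

```text
t: 9.35
eef_pos: [434.7, 124.6, -13.9]
tcp_rot: [1.39, 1.571, 2.903]
ft_force: [-0.6, 0.4, -0.1]
opening: 0.007
```

Emit:
apply_moves([
  [1,2,0,0,0],
  [1,0,0,0,0],
])

```text
t: 9.55
eef_pos: [434.9, 124.7, -14.1]
tcp_rot: [-1.337, 1.569, 0.175]
ft_force: [-5.6, -1.7, 33.1]
opening: 0.004
```

The tips touched the counter at a reported TCP z of about -14, so the real tip height is eef_z + 14, which is 25 mm higher than stated. That explains the miss. I'll raise to a true tip height of 42 mm (eef z 28) and push again.

Emit:
apply_moves([
  [1,-10,0,0,0],
  [1,-18,0,0,0],
  [1,-15,0,0,0],
  [1,0,0,0,0],
  [1,0,-5,0,0],
  [1,0,-5,0,0],
  [1,0,-5,0,0],
  [1,0,-5,0,0],
  [1,0,-5,0,0],
  [1,0,-5,0,0],
])

```text
t: 10.55
eef_pos: [464.5, 122.9, 26.9]
tcp_rot: [1.662, 1.569, -3.109]
ft_force: [-3.2, 0.8, -2.7]
opening: -0.001
```

Emit:
apply_moves([
  [1,0,-5,0,0],
  [1,0,-5,0,0],
  [1,0,-5,0,0],
  [1,0,-4,0,0],
  [1,0,0,0,0],
])

```text
t: 11.05
eef_pos: [484.8, 121.8, 27.5]
tcp_rot: [-1.372, 1.569, 0.141]
ft_force: [0.2, 0.4, -0.7]
opening: 0.007
```

```bash
python3 - <<'E'
from h import *
report()
w=cam('wrist','w2.png');s=cam('side','s2.png')
b=cv2.resize(s['pixels'][165:255,240:330,::-1],(400,400),interpolation=cv2.INTER_CUBIC)
o=np.zeros((400,800,3),np.uint8);o[:,:400]=b;o[:300,400:]=cv2.resize(w['pixels'][:,:,::-1],(400,300));cv2.imwrite('pics/c6.png',o)
E
```

```text
t 11.05 tip griddle [-202.7  100.3] ztip 16.5 F [0.1 0.4] -0.7 open 0.00663139823506938
tool axes (cols) in griddle
 [[ 0.002 -1.    -0.001]
 [ 0.    -0.001  1.   ]
 [-1.    -0.002  0.   ]]
```

View pics/c6.png

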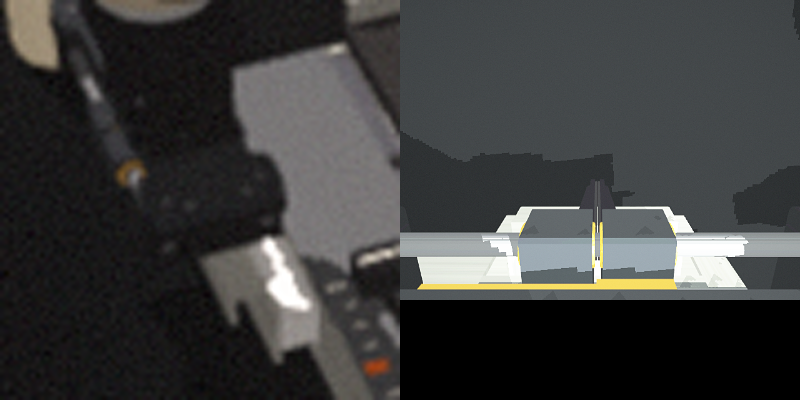

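The tray is now moving ahead of the fingers. Side crop: the lip is close to the deck at (225,290). Wrist half: its front edge is at v≈207, with the fingers in front of it.

```bash
python3 - <<'E'
from h import *
w=cam('wrist');g=w['pixels'].astype(int).sum(2)
for u in(270,280,380,390):
    col=g[:,u]; e=np.where(col[250:400]>450)[0]; v=250+(e[0] if len(e) else 0); print(u,v,(RG.T@(ray(w,u,v,58)[:2]-G)).round(1))
E
```

```text
270 331 [-201.7   80.9]
280 331 [-201.7   84.9]
380 331 [-201.8  125.3]
390 331 [-201.8  129.3]
```

Emit:
apply_moves([
  [1,0,-5,0,0],
  [1,0,-5,0,0],
  [1,0,-5,0,0],
  [1,0,-5,0,0],
  [1,0,-5,0,0],
  [1,0,-2,0,0],
  [1,0,0,0,0],
])

```text
t: 11.9
eef_pos: [505.4, 120.4, 27.1]
tcp_rot: [1.675, 1.559, -3.095]
ft_force: [-25.1, 3.6, 20.3]
opening: 0.001
```

Emit:
apply_moves([
  [1,0,-2,0,0],
  [1,0,0,0,0],
])

```text
t: 12.1
eef_pos: [505.3, 120.3, 27.1]
tcp_rot: [1.676, 1.555, -3.094]
ft_force: [-34.0, 5.9, 26.8]
opening: 0.001
```

Emit:
apply_moves([
  [1,0,-1,0,0],
  [1,0,0,0,0],
])

```text
t: 12.3
eef_pos: [505.3, 120.3, 27.1]
tcp_rot: [1.677, 1.553, -3.094]
ft_force: [-38.1, 5.3, 30.8]
opening: 0.006
```

```bash
cat >> h.py <<'E'
def lip(lo=250,hi=470):
    w=cam('wrist');g=w['pixels'].astype(int).sum(2)
    for u in(270,280,380,390):
        col=g[:,u]; e=np.where(col[lo:hi]>450)[0]; v=lo+(e[0] if len(e) else 0); print(u,v,(RG.T@(ray(w,u,v,58)[:2]-G)).round(1))
E
python3 -c "
from h import *
report();lip()"
```

```text
t 12.3 tip griddle [-182.1  100.1] ztip 16.1 F [-38.3   3.1] 30.8 open 0.0062422142384147596
tool axes (cols) in griddle
 [[-0.018 -1.    -0.001]
 [-0.002 -0.001  1.   ]
 [-1.     0.018 -0.002]]
270 331 [-180.4   80.7]
280 331 [-180.4   84.8]
380 331 [-180.5  125. ]
390 331 [-180.5  129. ]
```

The resistance jumped at exactly the home position: the fingertip's side face is at -172. I'll back off and check by camera.

Emit:
apply_moves([
  [1,0,5,0,0],
  [1,0,10,0,0],
  [1,0,20,0,0],
  [1,0,25,0,0],
  [1,0,25,0,0],
  [1,-25,0,0,0],
  [1,-30,0,0,0],
  [1,-30,0,0,0],
  [1,-30,0,0,0],
  [1,0,0,0,0],
])

```text
t: 13.35
eef_pos: [430.9, 125.2, 145.5]
tcp_rot: [-1.373, 1.563, 0.14]
ft_force: [0.6, 0.1, -0.1]
opening: 0.007
```

```bash
python3 - <<'E'
from h import *
report()
w=cam('wrist');s=cam('side');c=cam('top')
o=np.zeros((600,800,3),np.uint8)
o[:400,:400]=cv2.resize(s['pixels'][165:255,250:340,::-1],(400,400),interpolation=cv2.INTER_CUBIC)
o[:300,400:]=cv2.resize(w['pixels'][:,:,::-1],(400,300))
o[300:,400:]=cv2.resize(c['pixels'][190:280,195:315,::-1],(400,300),interpolation=cv2.INTER_CUBIC)
for gx in (-217,-172):
  for gy in(45,155):
    X=np.r_[G+RG@[gx,gy],58];print(gx,gy,'side',((proj(s,X)-[250,165])*400/90).round(),'wrist',(proj(w,X)*.625+[400,0]).round(),'top',((proj(c,X)-[195,190])*10/3+[400,300]).round())
cv2.imwrite('pics/c7.png',o)
E
```

```text
t 13.35 tip griddle [-256.7  100.6] ztip 134.5 F [0.6 0.1] -0.1 open 0.006631066151886928
tool axes (cols) in griddle
 [[ 0.007 -1.    -0.001]
 [ 0.001 -0.001  1.   ]
 [-1.    -0.007  0.001]]
-217 45 side [131. 306.] wrist [548. 185.] top [652. 573.]
-217 155 side [ 67. 171.] wrist [647. 185.] top [494. 559.]
-172 45 side [212. 284.] wrist [550. 220.] top [658. 508.]
-172 155 side [145. 151.] wrist [645. 220.] top [500. 495.]
```

View pics/c7.png

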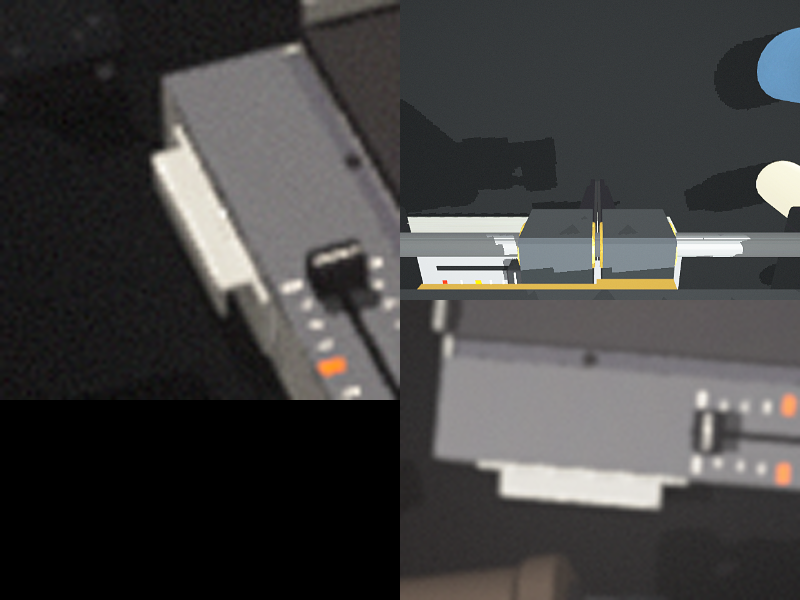

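The tray is home: the lip's front corners in the top view are at (500,497) and (660,508), against (500,495) and (658,508) predicted for home. Nothing else moved. Next I'll go over the deck left of the knob and feel for the deck (72 mm), which should be at eef z ≈ 58.

Emit:
apply_moves([
  [1,0,-20,-5,0],
  [1,0,-30,-10,0],
  [1,0,-30,-10,0],
  [1,0,-30,-10,0],
  [1,0,-28,-10,0],
  [1,20,0,0,0],
  [1,25,0,0,0],
  [1,20,0,0,0],
  [1,0,0,0,0],
  [1,0,0,0,0],
])

```text
t: 14.5
eef_pos: [563.7, 72.0, 76.5]
tcp_rot: [1.597, 1.569, 3.11]
ft_force: [0.6, -0.2, 0.4]
opening: 0.007
```

```bash
python3 -c "
from h import *
report(-118,55,45)"
```

```text
t 14.5 tip griddle [-120.9   55.3] ztip 65.5 F [ 0.6 -0.2] 0.4 open 0.007116422469220772
tool axes (cols) in griddle
 [[-0.002 -1.    -0.001]
 [-0.    -0.001  1.   ]
 [-1.     0.002 -0.   ]]
target [566.6  71.6  56. ] tool shift [20.5 -3.  -0.3]
```

Emit:
apply_moves([
  [1,5,-3,0,0],
  [1,5,0,0,0],
  [1,3,0,0,0],
  [1,0,0,0,0],
])

```text
t: 14.9
eef_pos: [566.8, 71.9, 64.1]
tcp_rot: [1.385, 1.57, 2.897]
ft_force: [0.4, -0.2, -0.1]
opening: 0.008
```

Emit:
apply_moves([
  [1,2,0,0,0],
  [1,0,0,0,0],
])

```text
t: 15.1
eef_pos: [566.9, 71.9, 62.3]
tcp_rot: [-0.758, 1.571, 0.754]
ft_force: [0.1, -0.5, -0.5]
opening: 0.003
```

Emit:
apply_moves([
  [1,2,0,0,0],
  [1,0,0,0,0],
])

```text
t: 15.3
eef_pos: [566.9, 71.8, 60.2]
tcp_rot: [0.959, 1.571, 2.471]
ft_force: [0.0, -0.0, 0.7]
opening: 0.004
```

Emit:
apply_moves([
  [1,2,0,0,0],
  [1,0,0,0,0],
])

```text
t: 15.5
eef_pos: [566.9, 71.9, 58.2]
tcp_rot: [1.075, 1.571, 2.588]
ft_force: [0.2, -0.8, -0.0]
opening: 0.008
```

Emit:
apply_moves([
  [1,1,0,0,0],
  [1,0,0,0,0],
])

```text
t: 15.7
eef_pos: [567.0, 71.9, 58.0]
tcp_rot: [-1.365, 1.57, 0.148]
ft_force: [-2.8, 0.4, 9.2]
opening: 0.006
```

The deck is confirmed at eef z 58. I'll raise 6 mm and push the knob partway.

Emit:
apply_moves([
  [1,-6,0,0,0],
  [1,0,0,-5,0],
  [1,0,0,-5,0],
  [1,0,0,-5,0],
  [1,0,0,-5,0],
  [1,0,0,-5,0],
  [1,0,0,-5,0],
  [1,0,0,-5,0],
  [1,0,0,-5,0],
  [1,0,0,-3,0],
])

```text
t: 16.7
eef_pos: [564.4, 28.6, 63.2]
tcp_rot: [0.841, 1.571, 2.353]
ft_force: [0.8, 3.6, -0.7]
opening: 0.005
```

```bash
cat >> h.py <<'E'
def knob(pic=None):
    s=cam('side'); k=lambda X:proj(s,np.r_[G+RG@X[:2],X[2]])
    # line pixels predicted for each knob y; brightness profile along the path of the white line's middle
    im=cv2.GaussianBlur(cv2.cvtColor(s['pixels'],cv2.COLOR_RGB2GRAY),(0,0),.7)
    ys=np.arange(25,-60,-1.)
    pts=np.array([[k([x,y,94]) for x in (-126,-122,-118,-114,-110)] for y in ys],np.float32)
    v=cv2.remap(im,pts[...,0],pts[...,1],cv2.INTER_LINEAR).mean(1)
    print('profile',dict(zip(ys.astype(int).tolist(),v.astype(int).tolist())))
    if pic:
        b=cv2.resize(s['pixels'][195:275,290:370,::-1],(480,480),interpolation=cv2.INTER_CUBIC);cv2.imwrite('pics/'+pic,b)
E
python3 -c "
from h import *
report();knob('k1.png')"
```

```text
t 16.7 tip griddle [-117.7   11.9] ztip 52.2 F [0.6 3.7] -0.7 open 0.004964771535484682
tool axes (cols) in griddle
 [[-0.    -1.    -0.001]
 [ 0.    -0.001  1.   ]
 [-1.     0.     0.   ]]
profile {25: 44, 24: 41, 23: 39, 22: 37, 21: 35, 20: 34, 19: 32, 18: 31, 17: 30, 16: 28, 15: 27, 14: 27, 13: 26, 12: 26, 11: 26, 10: 26, 9: 25, 8: 25, 7: 25, 6: 25, 5: 24, 4: 24, 3: 24, 2: 25, 1: 25, 0: 27, -1: 28, -2: 30, -3: 31, -4: 32, -5: 32, -6: 32, -7: 31, -8: 30, -9: 28, -10: 26, -11: 25, -12: 24, -13: 23, -14: 22, -15: 23, -16: 23, -17: 23, -18: 23, -19: 24, -20: 24, -21: 24, -22: 25, -23: 25, -24: 25, -25: 25, -26: 25, -27: 26, -28: 27, -29: 28, -30: 29, -31: 31, -32: 33, -33: 36, -34: 38, -35: 40, -36: 42, -37: 43, -38: 44, -39: 45, -40: 45, -41: 45, -42: 46, -43: 46, -44: 46, -45: 46, -46: 46, -47: 46, -48: 46, -49: 46, -50: 46, -51: 46, -52: 46, -53: 45, -54: 46, -55: 46, -56: 46, -57: 46, -58: 46, -59: 46}
```

View pics/k1.png

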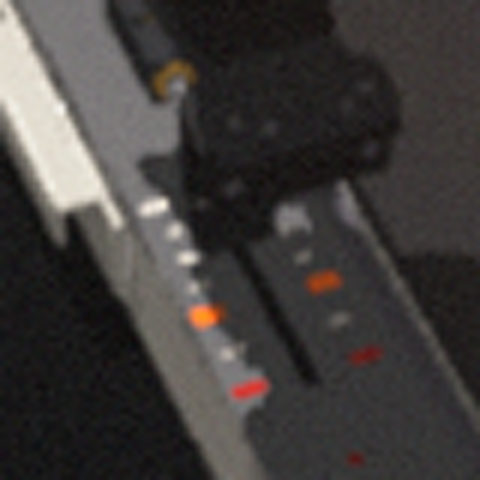

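The knob is moving: its front face is dark at about (225,235), and the orange bars are at (205,317) and (323,282). The gripper body partly hides the white line, so I'll measure the knob's front lower edge instead.

```bash
cat >> h.py <<'E'
def edge():
    s=cam('side');im=cv2.cvtColor(s['pixels'],cv2.COLOR_RGB2GRAY)
    ys=np.arange(0,-75,-1.)
    for x in(-130,-127,-110,-107):
        pts=np.array([[proj(s,np.r_[G+RG@[x,y],73])] for y in ys],np.float32)
        v=cv2.remap(im,pts[...,0],pts[...,1],cv2.INTER_CUBIC).ravel().astype(int);print(x,' '.join(f'{int(y)}:{a}' for y,a in zip(ys[::2],v[::2])))
E
python3 -c "
from h import *
edge()"
```

```text
-130 0:44 -2:46 -4:37 -6:31 -8:29 -10:31 -12:36 -14:45 -16:49 -18:49 -20:54 -22:56 -24:53 -26:50 -28:54 -30:55 -32:55 -34:56 -36:55 -38:56 -40:57 -42:56 -44:55 -46:56 -48:55 -50:53 -52:52 -54:51 -56:51 -58:54 -60:54 -62:54 -64:55 -66:54 -68:52 -70:53 -72:53 -74:55
-127 0:20 -2:24 -4:24 -6:21 -8:24 -10:23 -12:20 -14:29 -16:39 -18:47 -20:54 -22:57 -24:55 -26:53 -28:53 -30:55 -32:57 -34:54 -36:50 -38:51 -40:52 -42:50 -44:53 -46:57 -48:57 -50:57 -52:54 -54:53 -56:54 -58:55 -60:56 -62:55 -64:55 -66:50 -68:48 -70:53 -72:53 -74:56
-110 0:26 -2:19 -4:23 -6:26 -8:27 -10:25 -12:21 -14:28 -16:40 -18:52 -20:57 -22:59 -24:61 -26:59 -28:56 -30:55 -32:57 -34:55 -36:54 -38:57 -40:55 -42:54 -44:54 -46:55 -48:54 -50:55 -52:61 -54:62 -56:57 -58:56 -60:59 -62:61 -64:60 -66:58 -68:59 -70:56 -72:54 -74:57
-107 0:25 -2:26 -4:25 -6:24 -8:22 -10:19 -12:21 -14:31 -16:37 -18:45 -20:50 -22:56 -24:56 -26:56 -28:55 -30:54 -32:55 -34:57 -36:56 -38:53 -40:52 -42:54 -44:57 -46:54 -48:50 -50:51 -52:53 -54:55 -56:55 -58:56 -60:56 -62:53 -64:52 -66:50 -68:51 -70:52 -72:51 -74:51
```

The two cues agree: the white line is at -5 and the front edge at -15.5, so the knob centre is about -5.3, with 34 mm to go.

Emit:
apply_moves([
  [1,0,0,-4,0],
  [1,0,0,-4,0],
  [1,0,0,-4,0],
  [1,0,0,-4,0],
  [1,0,0,-4,0],
  [1,0,0,-4,0],
  [1,0,0,-2,0],
  [1,0,0,0,0],
])

```text
t: 17.6
eef_pos: [562.9, 2.5, 63.3]
tcp_rot: [-2.829, 1.571, -1.317]
ft_force: [0.9, -1.3, 0.1]
opening: 0.007
```

```bash
python3 -c "
from h import *
report();edge();knob()" | cut -c1-420
```

```text
t 17.6 tip griddle [-117.6  -14.2] ztip 52.3 F [ 1.  -1.2] 0.1 open 0.006785079077365984
tool axes (cols) in griddle
 [[ 0.    -1.    -0.001]
 [-0.    -0.001  1.   ]
 [-1.    -0.    -0.   ]]
-130 0:52 -2:54 -4:58 -6:55 -8:53 -10:52 -12:52 -14:50 -16:51 -18:51 -20:52 -22:54 -24:52 -26:51 -28:43 -30:35 -32:39 -34:38 -36:42 -38:50 -40:48 -42:45 -44:46 -46:53 -48:54 -50:53 -52:54 -54:55 -56:55 -58:54 -60:55 -62:55 -64:55 -66:52 -68:50 -70:53 -72:54 -74:57
-127 0:58 -2:57 -4:52 -6:49 -8:50 -10:51 -12:50 -14:47 -16:42 -18:29 -20:20 -22:16 -24:18 -26:22 -28:21 -30:20 -32:19 -34:18 -36:21 -38:25 -40:28 -42:39 -44:54 -46:60 -48:54 -50:53 -52:56 -54:56 -56:56 -58:54 -60:54 -62:55 -64:58 -66:56 -68:53 -70:53 -72:56 -74:55
-110 0:23 -2:25 -4:23 -6:22 -8:22 -10:25 -12:33 -14:40 -16:37 -18:34 -20:24 -22:20 -24:21 -26:24 -28:26 -30:23 -32:22 -34:25 -36:21 -38:18 -40:27 -42:40 -44:53 -46:55 -48:55 -50:54 -52:56 -54:57 -56:51 -58:53 -60:55 -62:55 -64:55 -66:51 -68:55 -70:58 -72:58 -74:58
-107 0:29 -2:28 -4:26 -6:22 -8:25 -10:36 -12:49 -14:54 -16:48 -18:33 -20:19 -22:21 -24:22 -26:22 -28:25 -30:27 -32:30 -34:27 -36:25 -38:26 -40:26 -42:38 -44:49 -46:53 -48:54 -50:53 -52:58 -54:58 -56:55 -58:56 -60:57 -62:60 -64:59 -66:58 -68:56 -70:55 -72:56 -74:54
profile {25: 78, 24: 78, 23: 76, 22: 76, 21: 76, 20: 76, 19: 76, 18: 77, 17: 77, 16: 78, 15: 77, 14: 76, 13: 76, 12: 74, 11: 72, 10: 69, 9: 67, 8: 65, 7: 63, 6: 60, 5: 56, 4: 52, 3: 48, 2: 45, 1: 41, 0: 38, -1: 36, -2: 34, -3: 34, -4: 33, -5: 33, -6: 32, -7: 32, -8: 31, -9: 30, -10: 30, -11: 29, -12: 28, -13: 27, -14: 27, -15: 26, -16: 26, -17: 25, -18: 25, -19: 25, -20: 25, -21: 25, -22: 24, -23: 24, -24: 24, -25: 2
```

Emit:
apply_moves([
  [1,0,0,-2,0],
  [1,0,0,-1,0],
  [1,0,0,0,0],
])

```text
t: 18.0
eef_pos: [562.8, -0.1, 63.3]
tcp_rot: [-1.047, 1.571, 0.465]
ft_force: [-0.9, 1.3, 0.9]
opening: 0.007
```

Emit:
apply_moves([
  [1,0,0,-1,0],
  [1,0,0,0,0],
])

```text
t: 18.2
eef_pos: [562.7, -1.1, 63.3]
tcp_rot: [-1.485, 1.571, 0.027]
ft_force: [0.4, 0.6, -0.2]
opening: 0.001
```

Emit:
apply_moves([
  [1,0,0,-1,0],
  [1,0,0,0,0],
])

```text
t: 18.4
eef_pos: [562.7, -2.2, 63.3]
tcp_rot: [-2.31, 1.571, -0.798]
ft_force: [0.6, -0.3, 0.3]
opening: 0.008
```

```bash
python3 -c "
from h import *
report();edge()" | cut -c1-420
```

```text
t 18.4 tip griddle [-117.6  -18.9] ztip 52.3 F [ 0.6 -0.2] 0.3 open 0.00806067462703529
tool axes (cols) in griddle
 [[ 0.    -1.    -0.001]
 [-0.    -0.001  1.   ]
 [-1.    -0.    -0.   ]]
-130 0:54 -2:53 -4:49 -6:50 -8:51 -10:53 -12:53 -14:54 -16:55 -18:51 -20:51 -22:51 -24:46 -26:42 -28:39 -30:33 -32:38 -34:39 -36:42 -38:48 -40:43 -42:35 -44:39 -46:44 -48:47 -50:54 -52:58 -54:56 -56:53 -58:55 -60:53 -62:51 -64:55 -66:54 -68:54 -70:56 -72:57 -74:53
-127 0:52 -2:54 -4:56 -6:53 -8:54 -10:50 -12:42 -14:46 -16:49 -18:44 -20:42 -22:38 -24:33 -26:27 -28:17 -30:18 -32:19 -34:20 -36:23 -38:23 -40:21 -42:23 -44:28 -46:36 -48:49 -50:55 -52:56 -54:55 -56:53 -58:55 -60:53 -62:54 -64:55 -66:55 -68:54 -70:59 -72:59 -74:56
-110 0:27 -2:23 -4:24 -6:22 -8:23 -10:23 -12:21 -14:23 -16:32 -18:41 -20:45 -22:42 -24:30 -26:22 -28:23 -30:26 -32:23 -34:22 -36:26 -38:24 -40:22 -42:19 -44:22 -46:37 -48:49 -50:57 -52:56 -54:58 -56:56 -58:55 -60:59 -62:58 -64:56 -66:53 -68:52 -70:56 -72:57 -74:56
-107 0:26 -2:29 -4:31 -6:27 -8:24 -10:23 -12:19 -14:24 -16:40 -18:52 -20:55 -22:44 -24:27 -26:23 -28:22 -30:26 -32:24 -34:22 -36:26 -38:26 -40:24 -42:23 -44:31 -46:36 -48:45 -50:51 -52:55 -54:55 -56:51 -58:55 -60:59 -62:55 -64:55 -66:54 -68:56 -70:58 -72:58 -74:56
```

Emit:
apply_moves([
  [1,0,0,-1,0],
  [1,0,0,0,0],
])

```text
t: 18.65
eef_pos: [562.5, -3.2, 63.3]
tcp_rot: [1.214, 1.571, 2.726]
ft_force: [1.0, 0.1, -0.0]
opening: 0.006
```

Emit:
apply_moves([
  [1,0,0,-1,0],
  [1,0,0,0,0],
])

```text
t: 18.85
eef_pos: [562.5, -4.2, 63.3]
tcp_rot: [0.291, 1.571, 1.803]
ft_force: [-0.0, 0.2, -0.4]
opening: 0.006
```

```bash
python3 -c "
from h import *
report();edge()" | cut -c1-420 | grep -E 'tip|-127|-110'
```

```text
t 18.85 tip griddle [-117.7  -20.8] ztip 52.3 F [-0.   0.2] -0.4 open 0.005510625626741683
-127 0:57 -2:55 -4:55 -6:58 -8:57 -10:54 -12:50 -14:49 -16:48 -18:43 -20:41 -22:41 -24:37 -26:37 -28:33 -30:28 -32:27 -34:25 -36:23 -38:24 -40:20 -42:17 -44:18 -46:21 -48:23 -50:29 -52:42 -54:52 -56:53 -58:53 -60:57 -62:60 -64:53 -66:54 -68:56 -70:55 -72:53 -74:54
-110 0:29 -2:23 -4:22 -6:24 -8:23 -10:23 -12:24 -14:24 -16:24 -18:32 -20:39 -22:40 -24:39 -26:31 -28:27 -30:25 -32:23 -34:25 -36:27 -38:22 -40:18 -42:24 -44:22 -46:22 -48:26 -50:34 -52:47 -54:54 -56:56 -58:58 -60:58 -62:56 -64:56 -66:55 -68:53 -70:54 -72:54 -74:60
```

The edge jumped 4.7 mm for a 2 mm push and the force is zero, so it has clicked in. I'll retreat and check with an unobstructed view.

Emit:
apply_moves([
  [1,0,0,5,0],
  [1,0,0,8,0],
  [1,-15,0,5,0],
  [1,-30,0,0,0],
  [1,-35,0,0,0],
  [1,-35,15,0,0],
  [1,-20,30,0,0],
  [1,0,40,0,0],
  [1,0,30,0,0],
  [1,0,0,0,0],
])

```text
t: 19.9
eef_pos: [445.7, 21.6, 198.8]
tcp_rot: [1.326, 1.57, 2.839]
ft_force: [0.5, 0.5, -0.2]
opening: 0.003
```

```bash
python3 - <<'E'
from h import *
report()
c=cam('top');s=cam('side')
a=cv2.resize(c['pixels'][195:280,210:350,::-1],(800,486),interpolation=cv2.INTER_CUBIC)
b=s['pixels'][195:275,290:370,::-1]; a[300:,614:]=cv2.resize(b,(186,186))
cv2.imwrite('pics/f.png',a)
hsv=cv2.cvtColor(c['pixels'],cv2.COLOR_RGB2HSV);m=cv2.inRange(hsv,(5,110,120),(20,255,255));m[:,:270]=0;m[:,340:]=0;m[:200]=0;m[260:]=0
n,_,st,ce=cv2.connectedComponentsWithStats(m)
for i in range(1,n):
    if st[i,4]>8: print('orange',st[i,4],(RG.T@(ray(c,*ce[i],72)[:2]-G)).round(1))
im=cv2.cvtColor(c['pixels'],cv2.COLOR_RGB2GRAY);ys=np.arange(0,-60,-1.)
pts=np.array([[proj(c,np.r_[G+RG@[x,y],94]) for x in(-122,-118,-114)] for y in ys],np.float32)
v=cv2.remap(im,pts[...,0],pts[...,1],cv2.INTER_CUBIC).mean(1).astype(int)
print(' '.join(f'{int(y)}:{q}' for y,q in zip(ys,v)))
E
```

```text
t 19.9 tip griddle [-235.7   -2. ] ztip 187.8 F [0.5 0.5] -0.2 open 0.002838390672621718
tool axes (cols) in griddle
 [[-0.001 -1.    -0.001]
 [ 0.    -0.001  1.   ]
 [-1.     0.001  0.   ]]
orange 21 [-93.9 -38.9]
orange 22 [-140.1  -38.7]
0:110 -1:109 -2:109 -3:108 -4:108 -5:108 -6:107 -7:107 -8:108 -9:110 -10:111 -11:111 -12:111 -13:110 -14:110 -15:111 -16:111 -17:110 -18:110 -19:110 -20:110 -21:110 -22:109 -23:109 -24:110 -25:108 -26:105 -27:100 -28:93 -29:86 -30:78 -31:71 -32:73 -33:80 -34:98 -35:124 -36:150 -37:175 -38:186 -39:184 -40:171 -41:145 -42:116 -43:91 -44:73 -45:66 -46:61 -47:61 -48:62 -49:63 -50:66 -51:68 -52:71 -53:72 -54:72 -55:72 -56:72 -57:74 -58:78 -59:84
```

View pics/f.png

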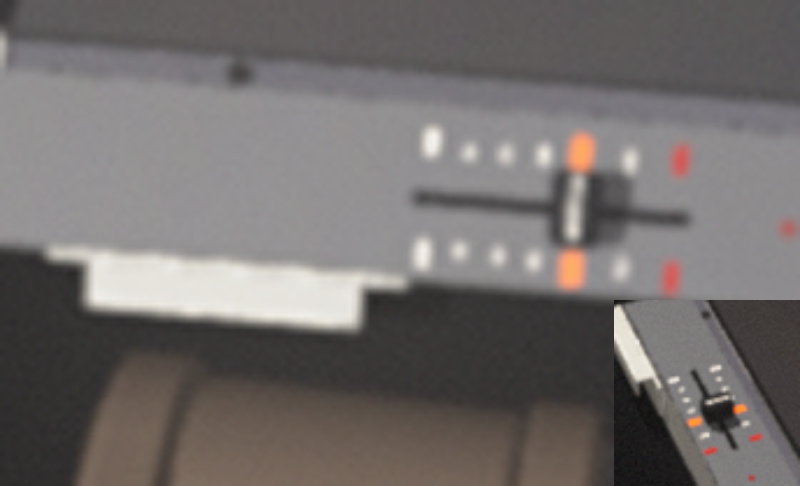

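The knob's white line (575,205) stands between the orange bars (582,152) and (572,268). It measures -38.5 against -38.8 for the bars. The tray is home and the arm is clear, so I'm handing in.

```bash
python3 -c "
from h import *
env.job_done()"
```

```text
the job is handed in; nothing more can be done
```

I pushed the drip tray home with closed fingertips, then pushed the heat slider until it clicked in at the orange mark. I backed the arm clear and handed the job in at about 20 s; no verdict was reported.

**Last checks (final top view)**
- **Slider:** the knob's white line is at griddle y -38.5 mm and the orange bars are at -38.8 mm, so it is about 0.3 mm off the mark.
- **Tray:** right after the push, the lip's front corners were within about 2 picture pixels (roughly 1–2 mm) of the home position. The last picture shows the tray still in.
- **Arm:** it was clear of everything, with wrist force near zero.
- **Loose items:** I did not measure their positions again. No unexpected force came up and the arm kept well away from them. The bottle and mug are in the last wide wrist view, standing.

**What disagreed**
- **Fingertip height:** the fingertips are really about 25 mm higher than the stated tip length puts them. My first tray push passed over the lip without moving anything. Touching the counter, and later the deck, gave the same 25 mm offset, and I used it from then on.
- **Tray stop force:** the wrist force reached about 38 N sideways and 31 N upward when the tray met its stop. The counter touch reached 33 N.
- **Side view of the slider:** while the gripper partly hid the knob, the side camera put it about 2 mm further along than the clear top view did.

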